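Steady the rocking photo stand and raise its column

TASK

The phone stand for overhead pictures rocks on the breakfast table because its levelling foot, the one with the hand knob, is screwed too far up. Turn the knob until the base stands firmly on all four feet and no longer rocks, and only then draw the telescopic column up until its lock button clicks out, and let go. Keep the stand about where it is and do not disturb the breakfast things and the phone clamp.

Things in the scene. Friction and masses are not known exactly. Their poses are not given: they have to be found in the camera images.
- stand: Photo stand, about 3 kg, loose on the table: a flat U of dark steel bars 30 to 34 mm wide on four feet (bar tops 53 mm up), a column in the middle of the crossbar. Origin: on the column's axis at the level of the plain feet's undersides; x along the side bars away from the crossbar, y along the crossbar to the knob, z up. Feet at (0, 125) levelling, (0, -125), (190, -125), (190, 125) mm
- foot_levelling (a point): centre of the underside of the levelling foot's rubber pad (37 mm across, does not turn), at stand (0, 125) mm. It bears on the table at the start
- foot_plain_across (a point): centre of the underside of the plain rubber foot diagonally across from the levelling foot, at stand (190, -125) mm. At the start the stand leans on the levelling foot and this one hangs 3 to 7 mm over the table; screwing the levelling foot down by that gap brings it to the table
- foot_plain_near (a point): centre of the underside of the plain foot at the other end of the crossbar, stand (0, -125) mm
- foot_plain_far (a point): centre of the underside of the plain foot at the far end of the side bar that starts at the knob, stand (190, 125) mm. If the levelling foot is screwed too far down, this foot or the one at (0, -125) hangs clear
- knob_grip (a point): on the axis of the levelling foot's black fluted hand knob (50 mm across, 30 mm tall), 17 mm over its underside, 82 mm over the pad's underside, 12 to 19 mm of free stud below the knob. Clockwise from above screws the foot down out of the base: 8 mm a turn, 11 rad of travel in all, about 0.1 Nm, stays where left. The knob keeps its height over the table while the base corner rises
- column_grip (a point): on the axis of the column's bare aluminium inner tube (25 mm across); 27 mm over the black collar (39 mm across) on the outer tube and 192 mm over the table when the column is fully down; rises with the tube. Above it: 18 mm of tube, a cap 27 mm across and 10 mm tall, a brass stud 10 mm tall (top 38 mm higher)
- column (a joint): extension of the inner tube in m: 0 fully down, 0.100 where the lock button meets its hole, end stop at 0.101. Slides with about 5 N of friction and stays where it is left; starts between 0 and 0.025
- lock_button (a joint): travel of the round steel spring lock button (10 mm across) in m: 0 held in by the outer tube, 0.0085 clicked out through the hole 35 mm below the top of the outer tube, on the side facing the stand's +x. It springs out by itself when the column is within about 1 mm of 0.100 and then locks it
- plate: square plate 170 mm with a raised rim 12 mm tall, lying on the table between the side bars of the stand; origin at the centre of its underside. Leave it alone
- spread_jar: closed jar of spread 80 mm across and 115 mm tall beside the stand; origin at the centre of its underside. Leave it alone
- glass_mug: glass mug 86 mm across and 92 mm tall with a handle, beside the stand; origin at the centre of its underside. Leave it alone
- phone_clamp: small black phone clamp about 80 by 50 mm and 22 mm tall lying beside the stand; origin at the centre of its underside. Leave it alone
- bread_slice: slice of bread about 115 by 115 mm and 14 mm thick lying on the plate; origin at the centre of its underside. Leave it alone

How it is judged:
On the way, in this order (a step that is already met when the one before it is completed fails the run):
1. the stand is steady on its own: let go of and at rest, all four feet within 1.5 mm of the table, the column not yet drawn out (height (world z) of each of foot_levelling, foot_plain_across, foot_plain_near, foot_plain_far below 0.0015 m and value of joint column below 0.04 m and contact force between the fingers and stand below 0.3 N and angular speed of stand below 0.05 rad/s), for 0.5 s.
2. the column is up and its lock button has clicked out (value of joint column above 0.097 m and value of joint lock_button above 0.006 m), for 0.2 s.
At the end, for the whole second after the job is handed in: All four feet of the stand are within 1.5 mm of the table, the column is drawn out to its lock hole (over 97 mm) with the lock button out (over 6 mm), and the stand is at rest and released (all of step 2 and height (world z) of each of foot_levelling, foot_plain_across, foot_plain_near, foot_plain_far below 0.0015 m and linear speed of stand below 0.01 m/s); the robot touches nothing.
It fails at once if the stand is shoved or lifted more than 50 mm from where it stood (distance of stand from where it was at the start of the episode above 0.05 m).
It fails at once if the jar, the mug, the phone clamp, the plate or the bread is moved more than 25 mm (distance of any of spread_jar, glass_mug, phone_clamp, plate, bread_slice from where it was at the start of the episode above 0.025 m).
It fails at once if the jar or the mug is tipped over (angle between any of spread_jar, glass_mug's own z axis and vertical above 0.5 rad).
It also fails if it takes over 67 s, if anything falls off the work surface, if the arm or the gripper's body presses on something with over 40 N, if the wrist force passes 120 N, or if a joint passes its speed limit or range.

ROBOT

A 7-joint arm with a two-finger parallel gripper is mounted at the origin on the work surface. World frame = base frame: x ahead of the robot, y to its left, z up, the work surface at z = 0. Lengths are in m, angles in rad, forces in N, time in s.
With the tool pointing down it reaches from about 0.35 to 0.9 m from the base axis. Payload 19.9 kg.
Tool frame: the origin (TCP) lies between the finger pads; the fingertips stand 19 mm ahead of it and the grasp point (between the pads) is the TCP; z points along the fingers, y is the direction in which the jaws open and shut (so a half turn about z gives the same grasp; the last joint's range is limited). The gripper opens to 94 mm and grips with 3 to 60 N. Pads are 16 mm wide; open, the fingers measure 119 mm over their backs; the gripper's body (75 mm by 177 mm) begins 78 mm behind the grasp point.
Start: joints at [-0.042, 0.417, -0.01, 1.614, 0.005, 1.111, -0.053], TCP at [0.625, 0, 0.224] pointing down, gripper open.
Joint ranges: [-2.81, 2.81], [-0.39, 2.02], [-1.27, 1.25], [0.06, 2.57], [-1.19, 4.33], [0.19, 2], [-2.82, 2.82]. Speed limits (rad/s): [1.89, 1.89, 2.39, 2.39, 3.01, 3.01, 3.01].

INTERFACE

Orientations are given as a 3x3 rotation matrix whose columns are the frame's x, y, z axes.
In Python, from rig import robot gives the robot as it stands. Calls block until the motion is done:
- robot.move_ptp(position, orientation): joint-space move of the TCP to a pose.
- robot.move_linear(position, velocity=0.15, frame=None, threshold=None): straight line of the TCP; frame=None keeps the orientation; velocity is the mean speed in m/s. With threshold (N) it stops when the force on the tool has changed by that much, and returns True; else False.
- robot.goto_joints(angles): joint-space move.
- robot.gripper_to(opening): finger opening in m; the grip force is fixed at half the most; returns when the fingers have stopped.
- robot.pause(seconds).
- robot.ik(position, orientation): joint angles nearest the present ones, or None.
- robot.get_state(): the state.
- robot.grab_frame(name): name is "scene" or "side" or "wrist"; returns the picture (400x640x3 uint8, red, green, blue); there is no depth.
- robot.camera_info(name): a dict with "fx", "fy", "cx", "cy" (pixels), "rvec" (rotation vector, rad) and "tvec" (3), from world to camera coordinates, as OpenCV has them. Camera axes: x right, y down, z forward; pixel columns grow to the right and rows downward; lengths in m; the calibration is good to about 2 mm. A picture is of the moment at which its call begins: read the wrist's pose just before it. camera_info takes no time and is no camera call; for the wrist camera it gives the pose at the moment of the call.
A pose or a line that the arm cannot do raises robot.PlanningError and nothing moves.
- robot.sign_off(): hands the job in, once; it reports no verdict.
The state is a dict: "time": time; "qpos": joint angles; "joint_vel": joint speeds; "effort": joint torques, N m; "ee_pos": TCP position; "tool_rot": TCP orientation; "force": force on the tool from outside, world axes, zero at the start; "moment": the same for the moment, N m; "opening": finger opening in m.
Only numpy, scipy, OpenCV 4.12 (cv2) and the standard library are available. Lean on these libraries where they do the work, as an engineer would, in place of code of your own. Each camera call takes 0.05 s, during which the arm holds its last target.

## Working session

There is one attempt and no reset: what is moved stays moved. The work goes in short steps, each a Python script; the robot and the scene stay as the last script left them, time stands still between calls to the robot, and variables do not carry over. Pictures are saved under pics/ and viewed, and the job is handed in when it is done.

```bash
mkdir -p pics; ls; python3 - <<'E'
from rig import robot
import cv2
for n in ["scene","side","wrist"]:
    im=robot.grab_frame(n); cv2.imwrite(f"pics/{n}0.png",im[:,:,::-1])
    c=robot.camera_info(n); print(n,c)
print(robot.get_state())
E
```

```text
pics
scene {'fx': 376.9696577518634, 'fy': 376.9696577518634, 'cx': 320.6746937704699, 'cy': 192.52536516352183, 'rvec': array([ 1.83797736,  1.98842718, -0.57498712]), 'tvec': array([ 0.05760338, -0.43184662,  1.60666295])}
side {'fx': 458.07594373862196, 'fy': 458.07594373862196, 'cx': 327.4339657090686, 'cy': 200.8626924951101, 'rvec': array([ 0.37339963, -2.63914911,  1.39828709]), 'tvec': array([0.55913032, 0.2046884 , 1.34985516])}
wrist {'fx': 342.0947286337618, 'fy': 342.0947286337618, 'cx': 325.0138027403951, 'cy': 193.97622478840313, 'rvec': array([-2.91137798e+00,  1.05502880e-03,  1.49237304e-03]), 'tvec': array([-0.62477395, -0.02408557,  0.39003098])}
{'time': 0.15, 'qpos': array([-0.04149259,  0.41785831, -0.01029309,  1.61398927,  0.0047212 ,
        1.11070422, -0.05298725]), 'joint_vel': array([-0.00041592, -0.00262783, -0.00127053, -0.00290933,  0.00054666,
        0.0017296 , -0.00063247]), 'effort': array([ 7.99236568e-04, -8.51532197e+01,  6.39362633e-01, -4.26137459e+01,
       -4.88919730e-02,  1.71691604e-02,  1.51774425e-04]), 'ee_pos': array([ 6.24746308e-01, -2.30466017e-05,  2.23975245e-01]), 'tool_rot': array([[-1.32160007e-05,  9.99999566e-01, -9.31143908e-04],
       [ 9.99999995e-01,  1.31221054e-05, -1.00844733e-04],
       [-1.00832471e-04, -9.31145236e-04, -9.99999561e-01]]), 'force': array([-0.70751946,  1.04880478,  0.01262925]), 'moment': array([ 0.01374912, -0.01822693, -0.01886432]), 'opening': 0.0941397289489749}
```

View pics/scene0.png

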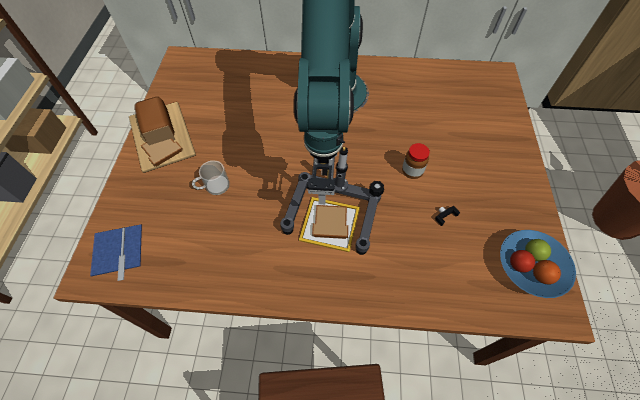

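View pics/side0.png

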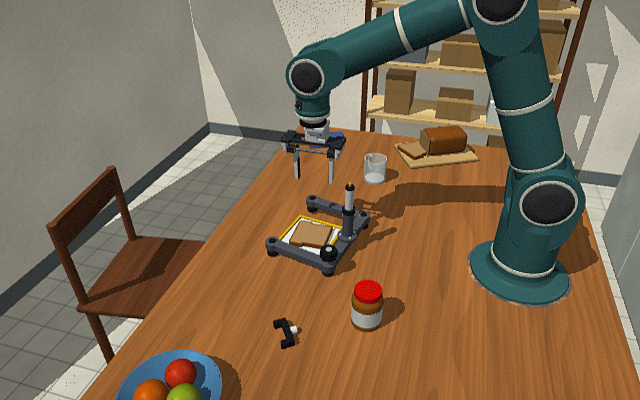

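View pics/wrist0.png

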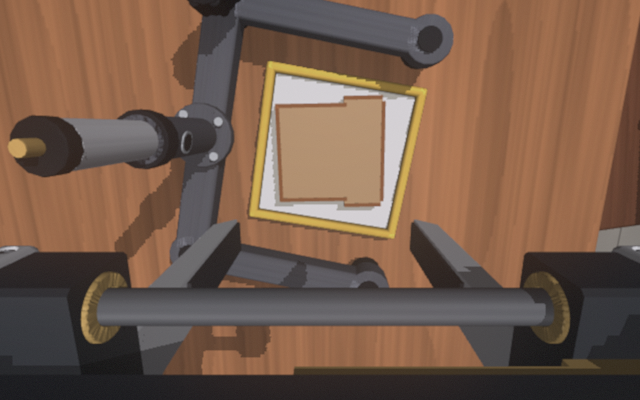

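```bash
python3 - <<'E'
import cv2,numpy as np
a=cv2.imread('pics/scene0.png')[120:270,260:420]
b=cv2.imread('pics/side0.png')[165:285,250:410]
cv2.imwrite('pics/za.png',cv2.resize(a,None,fx=5,fy=5,interpolation=cv2.INTER_CUBIC)[:600])
cv2.imwrite('pics/zb.png',cv2.resize(b,None,fx=5,fy=5,interpolation=cv2.INTER_CUBIC))
E
```

```text
(no output)
```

View pics/za.png

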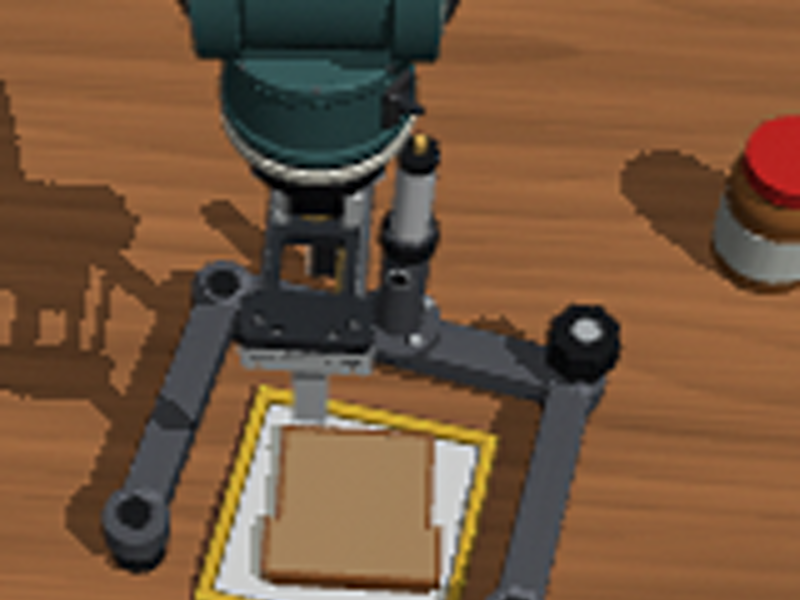

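View pics/zb.png

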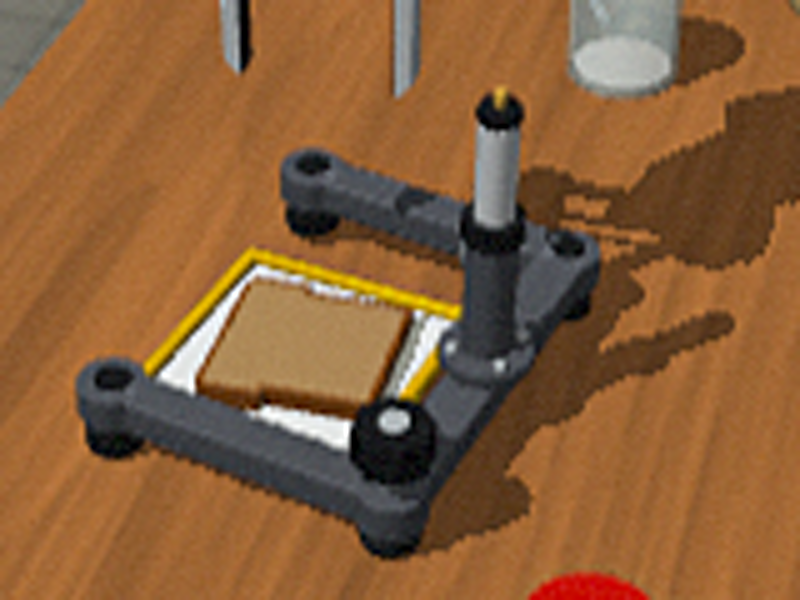

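```bash
cat > h.py <<'E'
import numpy as np, cv2
from rig import robot
def P(n):
    c=robot.camera_info(n); R,_=cv2.Rodrigues(np.array(c['rvec'])); t=np.array(c['tvec'])
    K=np.array([[c['fx'],0,c['cx']],[0,c['fy'],c['cy']],[0,0,1]]); return K,R,t
def proj(n,p):
    K,R,t=P(n); q=K@(R@np.array(p)+t); return q[:2]/q[2]
def tri(obs):
    A=[];b=[]
    for n,uv in obs:
        K,R,t=P(n); d=R.T@np.linalg.inv(K)@np.array([*uv,1.]); d/=np.linalg.norm(d); o=-R.T@t
        M=np.eye(3)-np.outer(d,d); A.append(M); b.append(M@o)
    p=np.linalg.solve(sum(A),sum(b)); return p,[np.round(proj(n,p)-uv,2) for n,uv in obs]
def plane(n,uv,z):
    K,R,t=P(n); d=R.T@np.linalg.inv(K)@np.array([*uv,1.]); o=-R.T@t
    return o+d*(z-o[2])/d[2]
E
python3 - <<'E'
from h import *
np.set_printoptions(precision=4,suppress=True)
A=lambda u,v:(260+(u+.5)/5-.5,120+(v+.5)/5-.5)
B=lambda u,v:(250+(u+.5)/5-.5,165+(v+.5)/5-.5)
for nm,a,b,z in [("knobtop",A(586,330),B(395,420),.095),("stud",A(420,137),B(501,92),None),("near-",A(222,282),B(568,243),.053),("far-",A(135,513),B(312,163),.053),("far+",(362,242),B(113,378),.053),("collartop",A(412,237),B(493,220),None)]:
    print(nm,*tri([("scene",a),("side",b)]))
    if z: print("   ",plane("scene",a,z),plane("side",b,z))
E
```

```text
knobtop [0.5303 0.1694 0.096 ] [array([-0.13, -0.21]), array([-0.25,  0.16])]
    [0.5305 0.17   0.095 ] [0.5302 0.1675 0.095 ]
stud [0.5013 0.0524 0.2479] [array([0.03, 0.07]), array([ 0.06, -0.05])]
near- [ 0.4839 -0.0772  0.0569] [array([-0.12, -0.23]), array([-0.22,  0.16])]
    [ 0.4822 -0.0771  0.053 ] [ 0.4844 -0.0836  0.053 ]
far- [ 0.6701 -0.1136  0.0619] [array([-0.11, -0.19]), array([-0.17,  0.11])]
    [ 0.6662 -0.1144  0.053 ] [ 0.674 -0.127  0.053]
far+ [0.7176 0.1294 0.0537] [array([0.08, 0.12]), array([ 0.13, -0.07])]
    [0.7169 0.1292 0.053 ] [0.7182 0.1291 0.053 ]
collartop [0.5061 0.0506 0.1563] [array([-0.34, -0.64]), array([-0.64,  0.46])]
```

```bash
python3 - <<'E'
from h import *
np.set_printoptions(precision=4,suppress=True)
A=lambda u,v:(260+(u+.5)/5-.5,120+(v+.5)/5-.5)
B=lambda u,v:(250+(u+.5)/5-.5,165+(v+.5)/5-.5)
print(tri([("scene",A(420,137)),("side",B(501,92)),("wrist",(12,148))]))
print(tri([("scene",A(412,237)),("wrist",(150,138))]))
K,R,t=P("wrist"); print("cam",-R.T@t,R)
print("jar",tri([("scene",(419,151)),("side",(368,290))])[0], plane("side",(368,290),.115))
# nominal stand
o=np.array([.507,.046]);th=np.arctan2(-.186,.982)
for z in(.055,.165,.23):
  for dx in (0,): print(z,proj("wrist",[*o,z]))
from scipy.spatial.transform import Rotation as Ro
k=[.5303,.1692]
robot_q=robot.get_state()['qpos']
for a in np.arange(-180,180,30):
    r=np.radians(a); y=np.array([np.cos(r),np.sin(r),0]); zz=np.array([0,0,-1.]); M=np.column_stack([np.cross(y,zz),y,zz])
    q=robot.ik([*k,.084],M); print(a,q)
E
```

```text
(array([0.5012, 0.0522, 0.2481]), [array([-0.01, -0.02]), array([ 0.13, -0.12]), array([ 1.43, -0.83])])
(array([0.5134, 0.0509, 0.1635]), [array([-0.26, -0.13]), array([ 0.47, -1.38])])
cam [0.6252 0.065  0.3847] [[ 1.     -0.0008 -0.0009]
 [-0.0006 -0.9736  0.2282]
 [-0.0011 -0.2282 -0.9736]]
jar [0.3882 0.3117 0.112 ] [0.3875 0.3143 0.115 ]
0.055 [201.1147 134.4516]
0.165 [140.1789 144.582 ]
0.23 [ 64.6025 157.1463]
-180 [ 0.1381  0.5576 -0.6425  1.8809  0.4369  0.8468  2.4139]
-150 [-0.7006  0.5067  0.4265  1.9098 -0.288   0.7849 -2.7339]
-120 [-0.6166  0.491   0.318   1.907  -0.2121  0.7761 -2.276 ]
-90 [-0.5355  0.4808  0.2151  1.9042 -0.1421  0.7712 -1.8128]
-60 [-0.455   0.475   0.1138  1.9014 -0.0747  0.7693 -1.3473]
-30 [-0.3767  0.473   0.0157  1.8986 -0.0103  0.7701 -0.8789]
0 [-0.3062  0.4742 -0.0724  1.8961  0.0473  0.7729 -0.4045]
30 [-0.2359  0.4783 -0.1603  1.8936  0.1049  0.7777  0.0702]
60 [-0.1663  0.4852 -0.2478  1.8911  0.1626  0.7845  0.5452]
90 [-0.0872  0.4968 -0.3479  1.8884  0.2296  0.7951  1.0128]
120 [-0.0165  0.511  -0.4384  1.886   0.2915  0.8074  1.4851]
150 [ 0.0654  0.5327 -0.5452  1.8832  0.3664  0.8258  1.9473]
```

```bash
cat >> h.py <<'E'
def ori(deg):
    r=np.radians(deg); y=np.array([np.cos(r),np.sin(r),0]); z=np.array([0,0,-1.]); return np.column_stack([np.cross(y,z),y,z])
VIEW=([.5195-.012,-.020,.30],-11)
def shot(n,name):
    im=robot.grab_frame(n); cv2.imwrite(f"pics/{name}.png",im[:,:,::-1]); return im
E
python3 - <<'E'
from h import *
np.set_printoptions(precision=4,suppress=True)
robot.move_ptp(VIEW[0],ori(VIEW[1]))
s=robot.get_state(); print(s['time'],s['ee_pos'],s['qpos'])
K,R,t=P("wrist"); print("cam",-R.T@t)
shot("wrist","w1")
E
```

```text
0.7667 [ 0.5076 -0.0199  0.3003] [-0.046   0.1378  0.0275  1.806  -0.0041  1.1968 -0.2089]
cam [0.5202 0.0439 0.461 ]
```

View pics/w1.png

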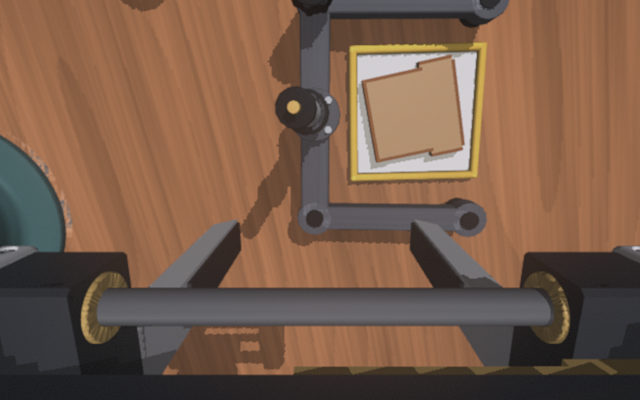

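```bash
python3 - <<'E'
import cv2
a=cv2.imread('pics/w1.png')[75:235,250:500]
cv2.imwrite('pics/z1.png',cv2.resize(a,None,fx=3.2,fy=3.2,interpolation=cv2.INTER_CUBIC))
E
```

```text
(no output)
```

View pics/z1.png

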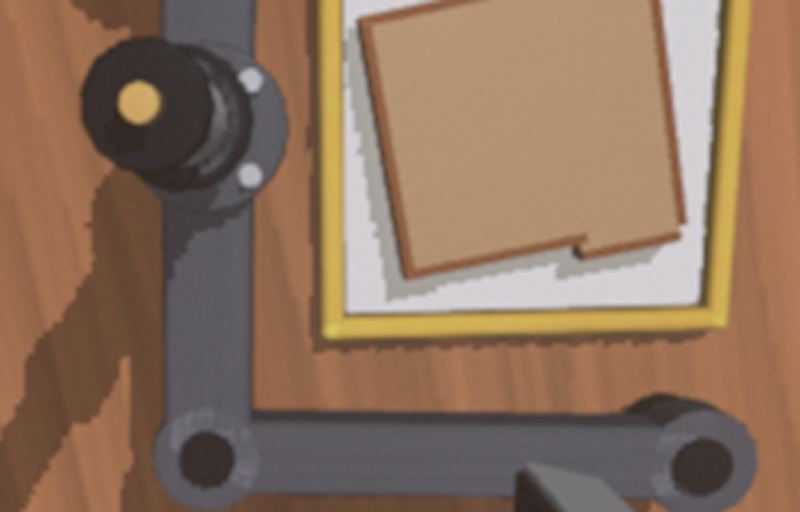

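```bash
python3 - <<'E'
from h import *
np.set_printoptions(precision=4,suppress=True)
C=lambda u,v:(250+(u+.5)/3.2-.5,75+(v+.5)/3.2-.5)
n=plane("wrist",C(207,460),.053)
for g in(0,.003,.005,.007):
    f=plane("wrist",C(702,467),.053+g); print(g,f,np.linalg.norm((f-n)[:2]), np.degrees(np.arctan2(*(f-n)[1::-1])))
fl=plane("wrist",C(207,127),.056)
print("near",n,"flange",fl, np.linalg.norm((fl-n)[:2]))
for z in (.243,.246,.249,.252): print(z,plane("wrist",C(139,102),z)-fl)
print("cap top", plane("wrist",C(147,106),.238)-fl)
E
```

```text
0 [ 0.6719 -0.1173  0.053 ] 0.1927016494389434 -11.850746786077053
0.003 [ 0.6708 -0.1162  0.056 ] 0.1913691589374771 -11.571084846175689
0.005 [ 0.6701 -0.1154  0.058 ] 0.19048339436218722 -11.382472777985788
0.007 [ 0.6693 -0.1146  0.06  ] 0.1895997132560616 -11.192100474897533
near [ 0.4833 -0.0778  0.053 ] flange [0.5084 0.0458 0.056 ] 0.12608153878005693
0.243 [-0.0063  0.0063  0.187 ]
0.246 [-0.006   0.0062  0.19  ]
0.249 [-0.0058  0.006   0.193 ]
0.252 [-0.0055  0.0059  0.196 ]
cap top [-0.0053  0.0054  0.182 ]
```

```bash
cat >> h.py <<'E'
KN=[.5313,.1692]
def st(tag):
    s=robot.get_state(); print(tag,"t%.1f"%s['time'],"p",np.round(s['ee_pos'],4),"F",np.round(s['force'],1),"M",np.round(s['moment'],2),"op %.4f"%s['opening'],"j7 %.2f"%s['qpos'][6])
    return s
def turn(d,n=5):
    q=np.array(robot.get_state()['qpos'])
    for i in range(1,n+1):
        p=q.copy(); p[6]=q[6]+d*i/n; robot.goto_joints(p)
def lin(p,v=.1,**k): return robot.move_linear(p,velocity=v,**k)
E
python3 - <<'E'
from h import *
robot.move_ptp([*KN,.22],ori(-11+50)); st("hov")
lin([*KN,.15],.2); 
lin([*KN,.084],.1,threshold=15); st("down")
robot.gripper_to(.03); st("grip")
turn(-.3,1); st("turn")
shot("wrist","w2"); shot("side","s2")
E
```

```text
hov t1.7 p [0.5318 0.1679 0.2199] F [ 0.1 -0.9  0.4] M [-0.01 -0.11  0.02] op 0.0940 j7 0.26
down t3.0 p [0.5317 0.1693 0.0846] F [ 0.3 -0.2  0.1] M [ 0.03 -0.03  0.07] op 0.0942 j7 0.23
grip t3.7 p [0.5314 0.1693 0.084 ] F [ 0.1 -0.1 -0.3] M [ 0.14 -0.14  0.01] op 0.0499 j7 0.23
turn t4.1 p [0.5319 0.1695 0.0841] F [ 4.5  1.6 -3.8] M [ 0.69 -1.65 -0.08] op 0.0496 j7 -0.07
```

View pics/s2.png

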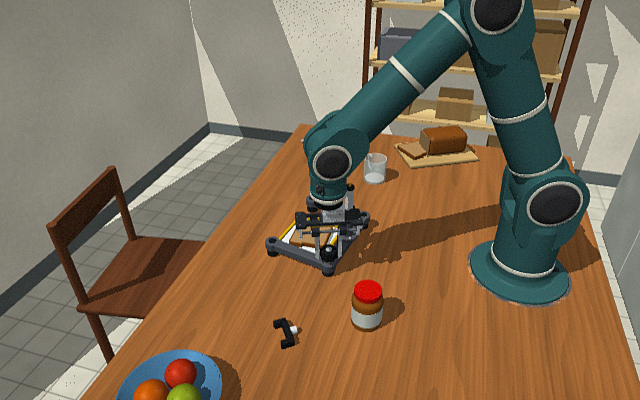

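View pics/w2.png

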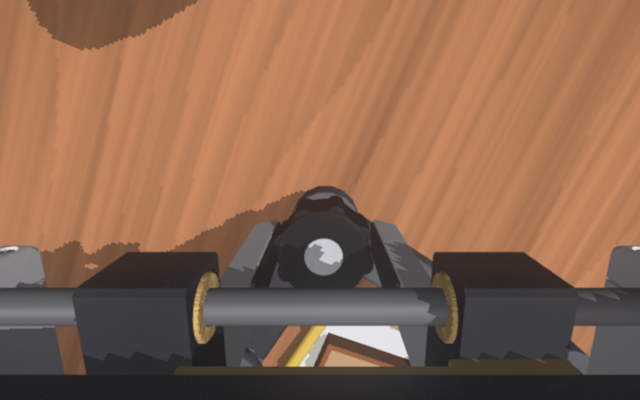

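```bash
python3 - <<'E'
from h import *
turn(-1.45,4); st("s1")
robot.gripper_to(.075); st("rel")
turn(1.75,2); st("back")
robot.gripper_to(.03); st("grip")
turn(-1.75,5); st("s2")
robot.gripper_to(.09); robot.pause(.3);st("rel")
lin([*KN,.15]); robot.move_ptp([*KN,.30],ori(-11)); robot.move_ptp(VIEW[0],ori(VIEW[1])); robot.pause(.3); st("view")
shot("wrist","w3")
a=cv2.imread('pics/w3.png')[75:235,250:500]
cv2.imwrite('pics/z3.png',cv2.resize(a,None,fx=3.2,fy=3.2,interpolation=cv2.INTER_CUBIC))
E
```

```text
s1 t6.0 p [0.5322 0.1683 0.0843] F [ 2.2 -4.6  1. ] M [-1.52 -1.16 -0.05] op 0.0499 j7 -1.51
rel t6.6 p [0.5318 0.1695 0.0841] F [0.1 0.5 0.3] M [0.02 0.11 0.05] op 0.0751 j7 -1.52
back t8.4 p [0.5318 0.1695 0.0841] F [ 0.9 -0.5 -0.7] M [ 0.04 -0.04  0.01] op 0.0750 j7 0.23
grip t8.9 p [0.5317 0.1694 0.0841] F [-1.6 -0.2  1.2] M [-0.14  0.19 -0.02] op 0.0497 j7 0.23
s2 t11.1 p [0.5328 0.1683 0.0844] F [ 6.5 -3.7  0.6] M [-1.61 -1.98 -0.07] op 0.0495 j7 -1.51
rel t12.2 p [0.5317 0.1694 0.0841] F [-1.   0.7  0.7] M [0.04 0.12 0.07] op 0.0901 j7 -1.52
view t14.9 p [ 0.5076 -0.0192  0.2998] F [-0.4  0.3  0. ] M [-0.04  0.04 -0.03] op 0.0898 j7 -0.25
```

View pics/z3.png

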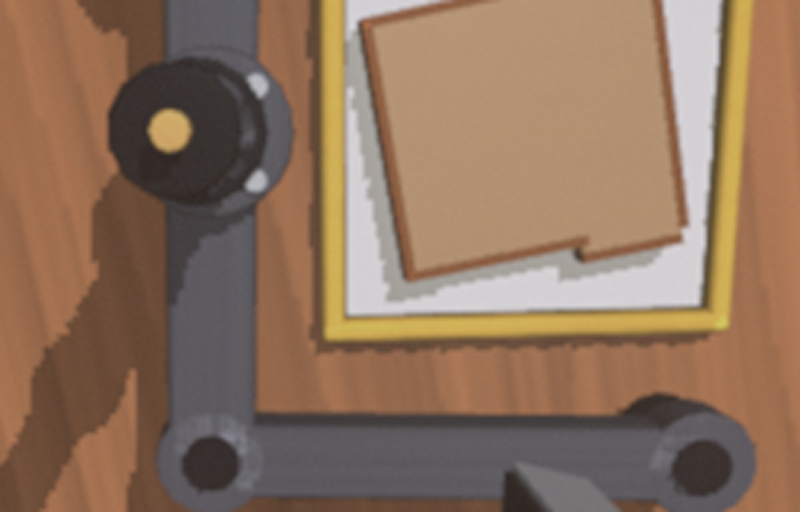

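```bash
cat >> h.py <<'E'
def lean(stud,near,far,fl,off=(250,75),s=3.2,zs=.249):
    C=lambda p:(off[0]+(p[0]+.5)/s-.5,off[1]+(p[1]+.5)/s-.5)
    n=plane("wrist",C(near),.053); f=plane("wrist",C(far),.055); b=plane("wrist",C(fl),.056); u=plane("wrist",C(stud),zs)
    ex=(f-n)[:2]; print("near-far",np.linalg.norm(ex)); ex=np.array([np.cos(np.radians(-11.3)),np.sin(np.radians(-11.3))]); ey=np.array([-ex[1],ex[0]])
    d=(u-b)[:2]/(u-b)[2]; l=np.array([d@ex,d@ey]) # stand frame lean (rad)
    # far- rel. height z = -(lx*x+ly*y)
    w=np.array([250,-190])/314. # direction (stand) normal to near/far+ diagonal, toward across foot
    print("flange",b[:2],"near",n[:2],"lean",l,"gap mm",-l@w*151)
E
python3 - <<'E'
from h import *
np.set_printoptions(precision=4,suppress=True)
lean((170,130),(211,463),(700,467),(211,133))
s=robot.get_state()
# same for old picture using present pose
lean((139,102),(207,460),(702,467),(207,127))
E
```

```text
near-far 0.1895633090597803
flange [0.5092 0.0439] near [ 0.4844 -0.0789] lean [-0.0131  0.0093] gap mm 2.424781546150476
near-far 0.19189638755914348
flange [0.5082 0.0462] near [ 0.4831 -0.0774] lean [-0.0354  0.0248] gap mm 6.527058114995226
```

```bash
python3 - <<'E'
from h import *
robot.move_ptp([*KN,.30],ori(-11)); robot.move_ptp([*KN,.15],ori(39)); lin([*KN,.084],.1,threshold=15); st("down")
robot.gripper_to(.03); st("grip")
turn(-1.8,5); st("s3")
robot.gripper_to(.09); robot.pause(.3);st("rel")
lin([*KN,.15]); robot.move_ptp([*KN,.30],ori(-11)); robot.move_ptp(VIEW[0],ori(VIEW[1])); robot.pause(.3); st("view")
shot("wrist","w4")
a=cv2.imread('pics/w4.png')[75:235,250:500]
cv2.imwrite('pics/z4.png',cv2.resize(a,None,fx=3.2,fy=3.2,interpolation=cv2.INTER_CUBIC))
E
```

```text
down t17.4 p [0.5316 0.1694 0.0845] F [-0.2 -0.4  0.7] M [ 0.03 -0.06 -0.04] op 0.0900 j7 0.07
grip t18.1 p [0.5314 0.1692 0.084 ] F [-0.6  0.8  0.9] M [ 0.09 -0.16  0.09] op 0.0494 j7 0.07
s3 t20.3 p [0.5326 0.1684 0.0842] F [ 8.6 -3.7 -4.8] M [-0.93 -2.29 -0.02] op 0.0498 j7 -1.73
rel t21.4 p [0.5313 0.1692 0.084 ] F [ 0.8 -0.3  0.1] M [ 0.02  0.1  -0.06] op 0.0900 j7 -1.73
view t24.2 p [ 0.5076 -0.0191  0.2999] F [ 0.3  0.7 -0.2] M [-0.04  0.01  0.02] op 0.0899 j7 -0.33
```

View pics/z4.png

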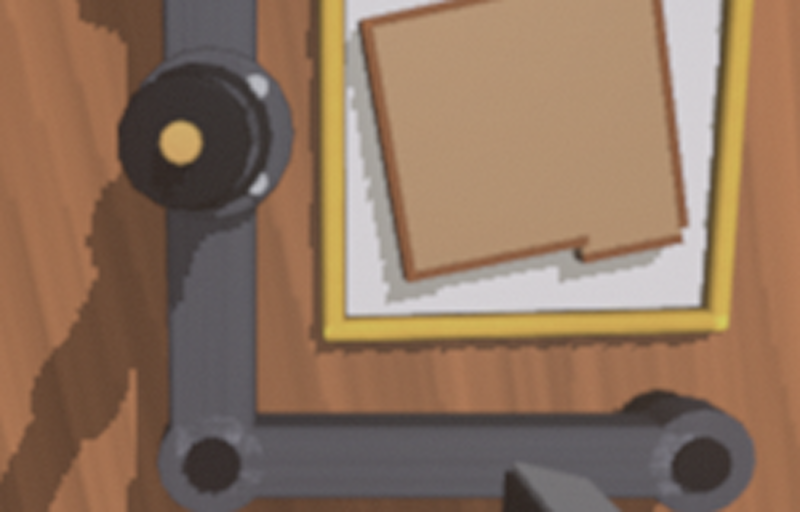

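```bash
python3 - <<'E'
from h import *
np.set_printoptions(precision=4,suppress=True)
for fy in (132,134): 
  for zs in(.247,.249): lean((181,143),(212,464),(699,465),(211.5,fy),zs=zs)
# robust: yellow blob centroids & shift of stud between pictures
for n in("w1","w3","w4"):
    im=cv2.imread(f"pics/{n}.png"); h=cv2.cvtColor(im,cv2.COLOR_BGR2HSV)
    m=cv2.inRange(h,(12,90,140),(30,255,255)); m[:, :270]=0; m[:,325:]=0; m[:85]=0; m[140:]=0
    M=cv2.moments(m,True); print(n,M['m10']/M['m00'],M['m01']/M['m00'],M['m00'])
E
```

```text
near-far 0.1887238511833259
flange [0.5094 0.0443] near [ 0.4847 -0.0793] lean [-0.004  -0.0051] gap mm 0.011844299225623427
near-far 0.1887238511833259
flange [0.5094 0.0443] near [ 0.4847 -0.0793] lean [-0.0034 -0.0049] gap mm -0.04052540602248988
near-far 0.1887238511833259
flange [0.5093 0.0436] near [ 0.4847 -0.0793] lean [-0.004  -0.0014] gap mm 0.3477811089659544
near-far 0.1887238511833259
flange [0.5093 0.0436] near [ 0.4847 -0.0793] lean [-0.0034 -0.0013] gap mm 0.29193019325421055
w1 280.04192872117403 109.75262054507337 477.0
w3 281.79411764705884 110.52540106951872 748.0
w4 282.9086294416244 111.53553299492386 788.0
```

```bash
python3 - <<'E'
from h import *
robot.move_ptp([*KN,.15],ori(-20)) if False else (robot.move_ptp([*KN,.30],ori(-11)), robot.move_ptp([*KN,.15],ori(-11)))
lin([*KN,.084],.1,threshold=15); st("down")
robot.gripper_to(.03); st("grip")
turn(.3,1); st("s4")
robot.gripper_to(.09); robot.pause(.3);st("rel")
lin([*KN,.15]); robot.move_ptp([*KN,.30],ori(-11)); robot.move_ptp(VIEW[0],ori(VIEW[1])); robot.pause(.3); st("view")
shot("wrist","w5")
a=cv2.imread('pics/w5.png')[75:235,250:500]
cv2.imwrite('pics/z5.png',cv2.resize(a,None,fx=3.2,fy=3.2,interpolation=cv2.INTER_CUBIC))
E
```

```text
down t26.5 p [0.5316 0.1694 0.0845] F [-0.8  0.6 -0. ] M [-0.01  0.04  0.05] op 0.0900 j7 -0.93
grip t27.2 p [0.5317 0.1691 0.0842] F [ 3.2 -1.4  1.2] M [-0.19 -0.76  0.02] op 0.0500 j7 -0.93
s4 t27.6 p [0.5314 0.1691 0.0842] F [-2.6 -2.3  5.1] M [-0.37  0.87  0.06] op 0.0497 j7 -0.63
rel t28.7 p [0.5318 0.1691 0.0842] F [0.7 0.2 0.8] M [-0.06 -0.02 -0.02] op 0.0897 j7 -0.63
view t31.2 p [ 0.5076 -0.0192  0.2999] F [-0.2 -0.7 -0.1] M [-0.    0.02  0.01] op 0.0896 j7 -0.33
```

View pics/z5.png

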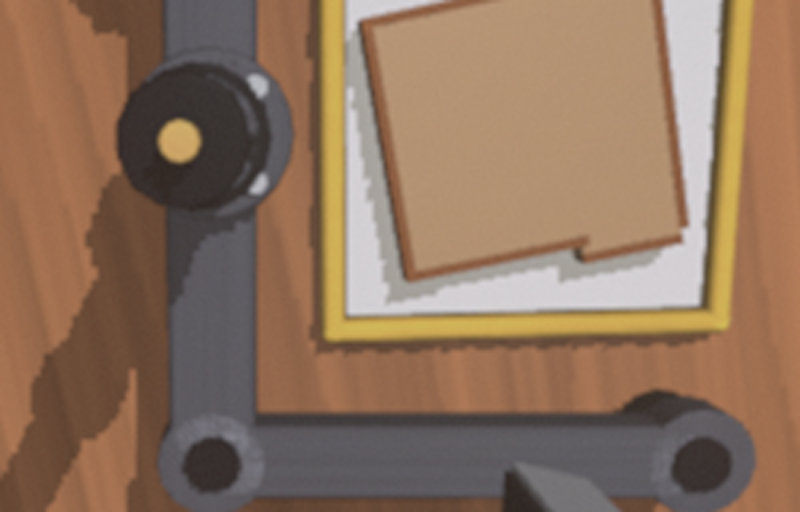

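```bash
python3 - <<'E'
from h import *
np.set_printoptions(precision=4,suppress=True)
C=lambda u,v:(250+(u+.5)/3.2-.5,75+(v+.5)/3.2-.5)
for z in(.247,.251,.255): print(plane("wrist",C(179.5,141),z))
shot("side","s5"); shot("scene","c5")
a=cv2.imread('pics/s5.png')[165:285,250:410]; b=cv2.imread('pics/c5.png')[120:240,260:420]
cv2.imwrite('pics/z6.png',cv2.resize(np.vstack([a,b])[:, :],None,fx=2.5*2*.99/2.0,fy=2.475,interpolation=cv2.INTER_CUBIC))
lean((179.5,141),(212,464),(700,465),(211.5,133))
E
```

```text
[0.5082 0.0439 0.247 ]
[0.5085 0.0439 0.251 ]
[0.5087 0.0439 0.255 ]
near-far 0.18914144341267927
flange [0.5093 0.0436] near [ 0.4847 -0.0796] lean [-0.0049 -0.0011] gap mm 0.49421604418303083
```

View pics/z6.png

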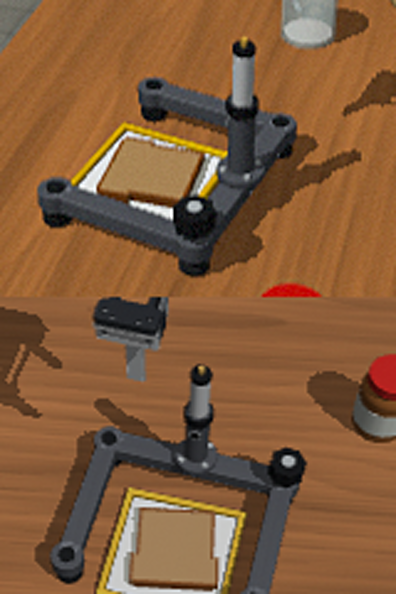

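```bash
python3 - <<'E'
from h import *
np.set_printoptions(precision=4,suppress=True)
print(tri([("side",(250+(244.5)/2.475-.5,165+(40.5-1)/2.475-.5)),("scene",(260+201.5/2.475-.5,120+(368-297-1)/2.475-.5))]))
c=[.5086,.0438]
robot.move_ptp([*c,.36],ori(-11)); lin([*c,.21],.12,threshold=10); st("down")
robot.gripper_to(.01); st("grip")
r=lin([*c,.27],.05,threshold=15); print(r); st("up")
shot("side","s7")
E
```

```text
(array([0.5075, 0.0446, 0.2508]), [array([ 0.13, -0.1 ]), array([0.07, 0.14])])
down t33.2 p [0.5089 0.0438 0.2106] F [-0.2 -0.2  0.4] M [-0.03  0.06  0.04] op 0.0899 j7 -0.53
grip t34.2 p [0.5082 0.0439 0.2099] F [-5.5  0.1  1.5] M [0.13 1.06 0.07] op 0.0261 j7 -0.53
False
up t35.6 p [0.5085 0.0438 0.2709] F [-8.4  0.5 -2.2] M [0.12 1.68 0.07] op 0.0259 j7 -0.48
```

View pics/s7.png

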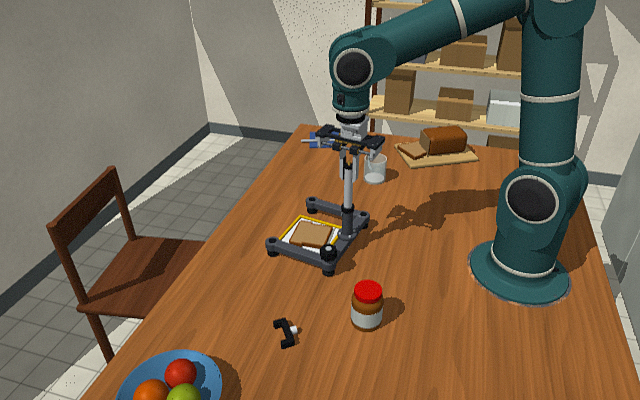

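```bash
python3 - <<'E'
from h import *
r=lin([.5078,.0438,.30],.02,threshold=12); print(r); st("up"); robot.pause(.3); st("hold")
shot("side","s8"); shot("scene","c8")
a=cv2.imread('pics/s8.png')[130:285,250:410]; b=cv2.imread('pics/c8.png')[100:255,260:420]
cv2.imwrite('pics/z8.png',cv2.resize(np.hstack([a,b]),None,fx=2.5,fy=2.5,interpolation=cv2.INTER_CUBIC))
E
```

```text
True
up t36.6 p [0.5074 0.0439 0.2893] F [-3.2  1.5  1.7] M [0.32 0.66 0.05] op 0.0259 j7 -0.47
hold t36.9 p [0.5072 0.044  0.2888] F [-1.3  2.5  2.5] M [ 0.46  0.26 -0.02] op 0.0259 j7 -0.47
```

View pics/z8.png

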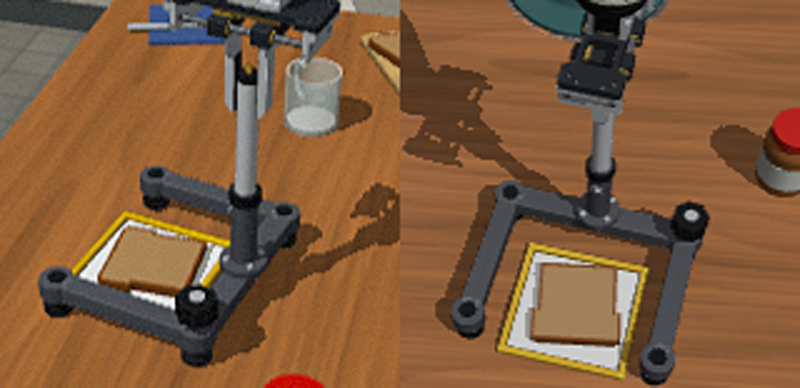

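```bash
python3 - <<'E'
import cv2
a=cv2.imread('pics/c5.png')[150:200,310:370]; b=cv2.imread('pics/c8.png')[150:200,310:370]
import numpy as np
cv2.imwrite('pics/z9.png',cv2.resize(np.hstack([a,b]),None,fx=6.5,fy=6.5,interpolation=cv2.INTER_CUBIC))
E
```

```text
(no output)
```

View pics/z9.png

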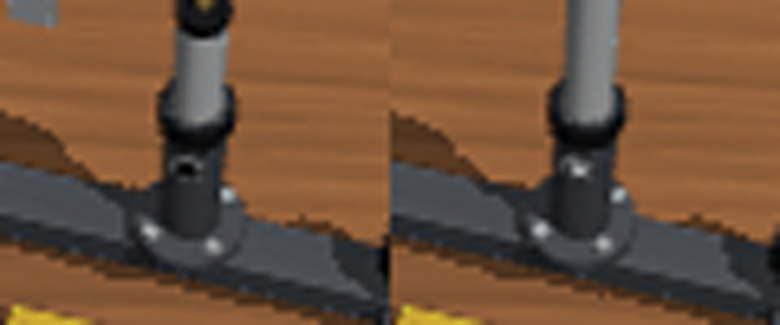

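```bash
python3 - <<'E'
from h import *
np.set_printoptions(precision=4,suppress=True)
p=robot.get_state()['ee_pos']
r=lin([p[0],p[1],p[2]-.004],.02,threshold=12); print(r); s=st("push")
robot.gripper_to(.09); robot.pause(.3); s=st("open"); p=s['ee_pos']
lin([p[0],p[1],.40],.15); 
robot.move_ptp([.5075,-.020,.40],ori(-11)); robot.pause(.3); st("view")
shot("wrist","w9"); shot("side","s9"); shot("scene","c9")
a=cv2.imread('pics/s9.png')[130:285,250:410]; b=cv2.imread('pics/c9.png')[100:255,260:420]
cv2.imwrite('pics/z10.png',cv2.resize(np.hstack([a,b]),None,fx=2.5,fy=2.5,interpolation=cv2.INTER_CUBIC))
E
```

```text
True
push t37.3 p [0.5072 0.0442 0.2859] F [-3.3 -0.3  9.7] M [-0.05  0.78 -0.01] op 0.0264 j7 -0.47
open t38.6 p [0.507  0.0443 0.2858] F [ 0.2 -0.7  0.4] M [-0.03  0.02  0.01] op 0.0904 j7 -0.47
view t40.2 p [ 0.5075 -0.0192  0.3999] F [-0.5  0.6  0.5] M [-0.01 -0.04 -0.  ] op 0.0900 j7 -0.28
```

View pics/w9.png

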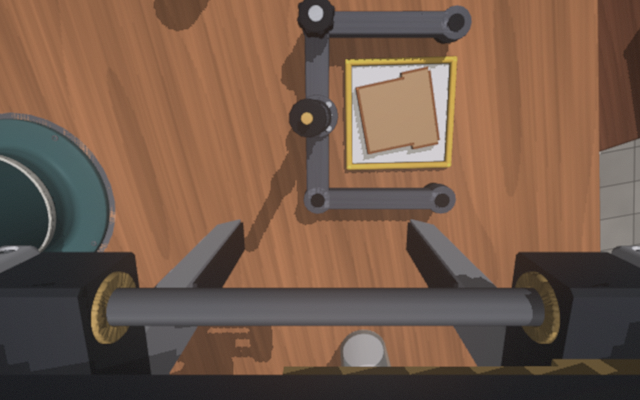

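View pics/z10.png

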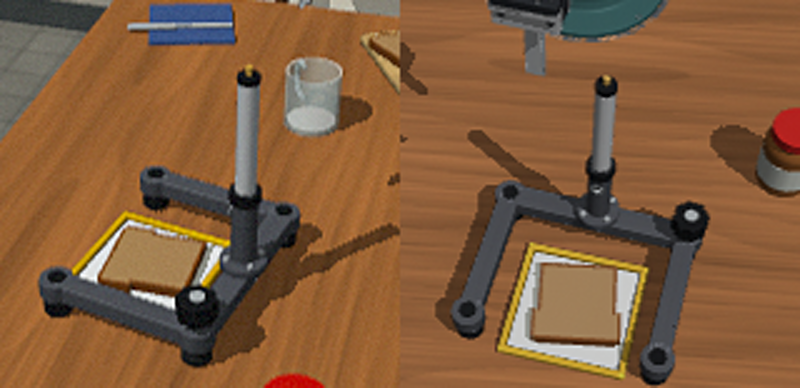

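```bash
python3 - <<'E'
from h import *
np.set_printoptions(precision=4,suppress=True)
print(tri([("side",(250+248.5/2.5-.5,130+67.5/2.5-.5)),("scene",(260+205.5/2.5-.5,100+77/2.5-.5)),("wrist",(307,118))]))
print(proj("side",[.5078,.0442,.351]),proj("side",[.5078,.0442,.347]))
a=cv2.imread('pics/c9.png')[120:200,310:370]; b=cv2.imread('pics/w9.png')[90:150,285:345]; c=cv2.imread('pics/s9.png')[145:225,320:380]
f=lambda x:cv2.resize(x,(266,354 if x.shape[0]==80 else 266),interpolation=cv2.INTER_CUBIC)
b2=np.zeros((354,266,3),np.uint8); b2[:266]=f(b)
cv2.imwrite('pics/z11.png',np.hstack([f(a),b2,f(c)]))
E
```

```text
(array([0.5077, 0.0439, 0.3275]), [array([ 0.24, -0.3 ]), array([0.15, 0.42]), array([-0.5 ,  0.03])])
[349.2921 148.5694] [349.2529 149.8904]
```

View pics/z11.png

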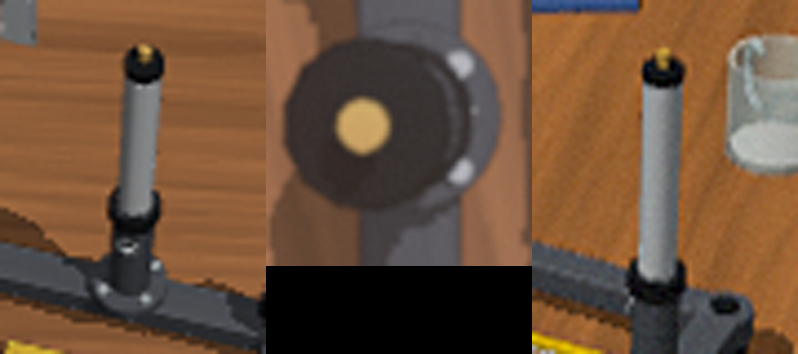

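```bash
python3 - <<'E'
from h import *
robot.move_ptp([.66,-.01,.224],ori(0)); robot.pause(.2); st("v")
shot("wrist","w10")
u,v=proj("wrist",[.525,.042,.13]).astype(int); print(u,v)
a=cv2.imread('pics/w10.png')[max(0,v-60):v+60,max(0,u-90):u+90]
cv2.imwrite('pics/z12.png',cv2.resize(a,None,fx=4,fy=4,interpolation=cv2.INTER_CUBIC))
E
```

```text
v t41.5 p [ 0.6601 -0.0104  0.2257] F [ 0.3  0.2 -0.3] M [ 0.02 -0.05  0.01] op 0.0901 j7 -0.31
140 131
```

View pics/z12.png

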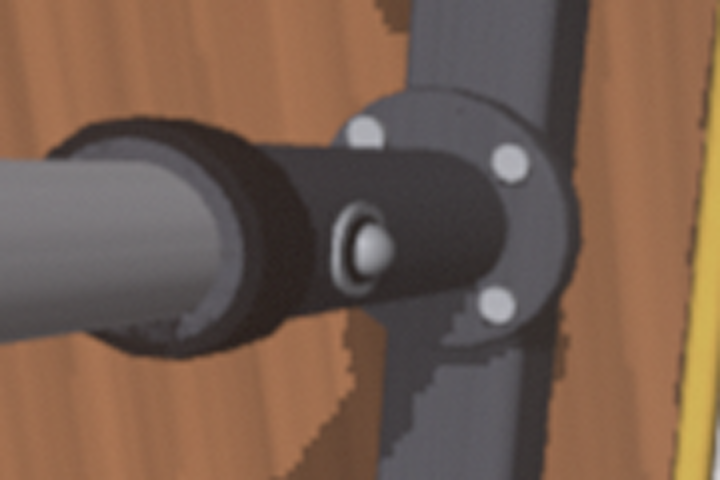

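```bash
python3 - <<'E'
from h import *
np.set_printoptions(precision=2,suppress=True)
ex=np.array([np.cos(np.radians(-11.3)),np.sin(np.radians(-11.3))]); o=np.array([.508,.044])
f=lambda r,z:(proj("wrist",[*(o+ex*r),z])-[50,71])*4+1.5
for r in(.0165,.0225,.025):
  for z in (.126,.128,.130): print(r,z,f(r,z))
E
```

```text
0.0165 0.126 [372.97 249.77]
0.0165 0.128 [367.4  250.37]
0.0165 0.13 [361.76 250.98]
0.0225 0.126 [405.16 256.09]
0.0225 0.128 [399.85 256.73]
0.0225 0.13 [394.46 257.39]
0.025 0.126 [418.55 258.72]
0.025 0.128 [413.35 259.38]
0.025 0.13 [408.07 260.06]
```

```bash
python3 - <<'E'
from h import *
np.set_printoptions(precision=4,suppress=True)
c=[.5075,.0441]
robot.move_ptp([.60,0,.42],ori(-11)); robot.move_ptp([*c,.42],ori(-11)); lin([*c,.288],.12,threshold=10); st("down")
robot.gripper_to(.01); st("grip")
r=lin([c[0],c[1],.298],.015,threshold=14); print(r); st("up"); robot.pause(.2); st("hold")
robot.gripper_to(.09); robot.pause(.2); s=st("open"); p=s['ee_pos']
lin([p[0],p[1],.42],.2)
robot.move_ptp([.66,-.01,.38],ori(0)); robot.move_ptp([.66,-.01,.224],ori(0)); robot.pause(.3); st("view")
shot("wrist","w11"); shot("side","s11"); shot("scene","c11")
a=cv2.imread('pics/w11.png')[71:191,50:230]
cv2.imwrite('pics/z13.png',cv2.resize(a,None,fx=4,fy=4,interpolation=cv2.INTER_CUBIC))
a=cv2.imread('pics/s11.png')[130:285,250:410]; b=cv2.imread('pics/c11.png')[100:255,260:420]
cv2.imwrite('pics/z14.png',cv2.resize(np.hstack([a,b]),None,fx=2.5,fy=2.5,interpolation=cv2.INTER_CUBIC))
E
```

```text
down t44.1 p [0.5078 0.0442 0.2886] F [-0.3  0.9  1.1] M [ 0.01 -0.04 -0.02] op 0.0902 j7 -0.49
grip t45.1 p [0.5073 0.0441 0.288 ] F [-2.4 -0.2  1.7] M [0.   0.69 0.05] op 0.0260 j7 -0.49
True
up t45.5 p [0.5067 0.0442 0.2909] F [-1.7  1.5  0.8] M [0.25 0.34 0.02] op 0.0263 j7 -0.48
hold t45.7 p [0.5067 0.0442 0.2907] F [-1.1  1.4  2.7] M [0.35 0.24 0.02] op 0.0261 j7 -0.48
open t47.0 p [0.5065 0.044  0.2905] F [-0.5  0.1 -0.4] M [ 0.03  0.   -0.01] op 0.0899 j7 -0.48
view t49.5 p [ 0.6604 -0.01    0.2251] F [-0.2 -0.4  0. ] M [-0.   -0.   -0.02] op 0.0900 j7 -0.33
```

View pics/z13.png

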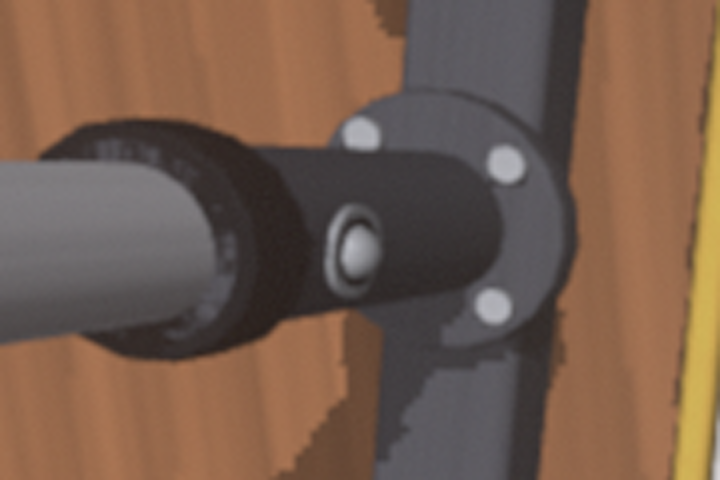

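View pics/z14.png

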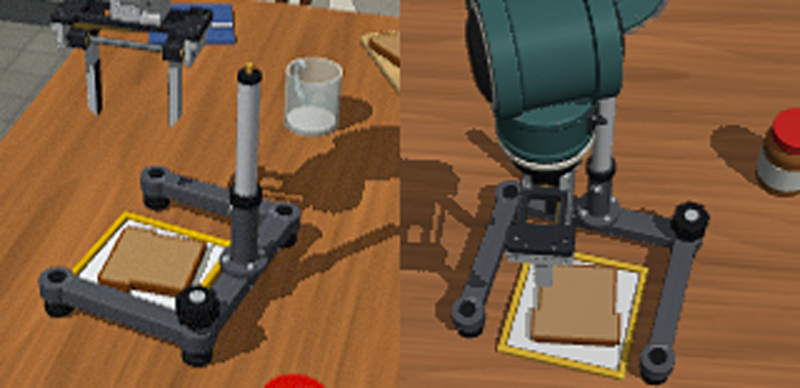

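View pics/w11.png

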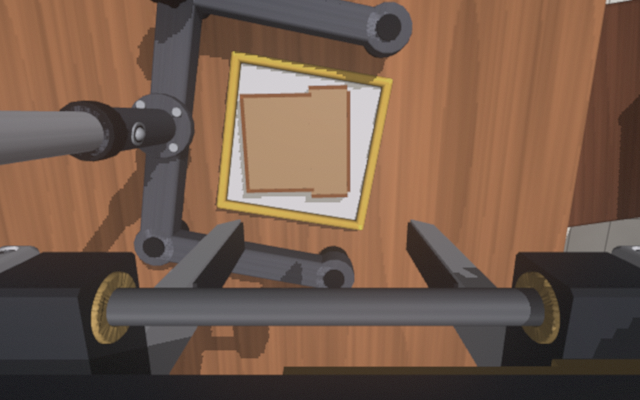

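```bash
python3 - <<'E'
from h import *
np.set_printoptions(precision=4,suppress=True)
print(plane("side",(250+249.5/2.5-.5,130+65.5/2.5-.5),.330))
st("end"); robot.sign_off()
E
```

```text
[0.5069 0.0454 0.33  ]
end t49.6 p [ 0.6601 -0.01    0.2243] F [0.4 0.7 0.2] M [-0.02  0.01  0.02] op 0.0901 j7 -0.33
the job is handed in; nothing more can be done
```

I levelled the stand, then drew the column up until its lock button came out, let go and handed the job in at 49.6 s of the 67 s allowed. No verdict was reported.

**Levelling:** I turned the knob clockwise about 5.3 rad in three strokes, then back 0.3 rad. The column's lean put the gap under the far foot at about 6.5 mm to start with and 2.4 mm after two strokes. After the third stroke it was 0 to 0.35 mm, with a hint of slight overshoot, so I backed off. The last lean check read about 0.5 mm, and the way the column's tip moved suggested 0 to 0.3 mm. Lean is an indirect measure with a camera calibration good to about 2 mm. I did not measure each foot's height directly.

**Column:** I drew it up after releasing the knob, and it stopped against a firm force at about 100 mm. A push-down test at 12 N held, but the column sank about 3 mm to roughly 97.5 mm, close to the 97 mm limit. I pulled it up again, and it stopped after about 3 mm.

**Last checks:**
- The close-up shows the button standing out in the centre of its hole.
- The side view puts the tip of the brass stud about where it should be for 100 mm.
- The gripper was open and clear with no force on it.
- The plate and bread look unmoved in the last pictures, and so does the part of the jar and mug in view. I did not measure them or look closely at the phone clamp, but the arm met nothing near them.
- The stand shifted only a few millimetres.

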